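# Pack the sanding block and latch the stacking tool tray

### The arm

A 6-joint arm with a two-finger parallel gripper is mounted at the origin on a cart in front of the work surface, level with it; the furniture and walls round the work are solid. World frame = base frame: x ahead of the robot, y to its left, z up, the work surface at z = 0. Lengths are in m, angles in rad, forces in N, time in s.
With the tool pointing down it reaches from about 0.35 to 0.775 m from the base axis. Payload 7.3 kg.
Tool frame: the origin (TCP) lies at the very end of the fingers, on their centre line; the grasp point (between the pads) lies 19 mm behind it; z points along the fingers, y is the line along which they close (so a half turn about z gives the same grasp; the last joint's range is limited). The gripper opens to 92 mm and grips with 3 to 60 N. Pads are 19 mm wide; open, the fingers measure 130 mm over their backs; the gripper's body (75 mm by 190 mm) begins 47 mm behind the grasp point.
Start: joints at [1.183, 0.342, 1.524, -0, 1.275, -0.146], TCP at [0.126, 0.51, 0.227] pointing down, gripper open.
Joint ranges: [-2.53, 2.53], [-0.77, 2.02], [0.04, 2.7], [-1, 4.14], [0.28, 2.66], [-3.11, 3.11]. Speed limits (rad/s): [2.57, 2.57, 3.14, 3.14, 3.14, 3.14].

### API

Orientations are given as a unit quaternion [w, x, y, z].
In Python, from cell import arm gives the robot as it stands. The module is installed in compiled form; this text tells all that it offers.
- The arm moves only by the tool drive_tool, never from a script. Its argument "deltas" is a list of rows, each a list of 6 numbers: the shift along the tool's x, y, z in mm, then the turn, a rotation vector about the tool's x, y, z in rad. A call has 1 to 20 rows; each row is the pose to reach, as a shift and turn from the pose commanded when the call began, along the tool's axes at that moment; what a row does not reach only later rows make up. A row lasts 1/10 s, in which the tool goes at most 50 mm and 8.59 degrees, less where a joint would pass 70% of its speed; a pose out of reach is approached as far as the arm can. A call with a gripper value outside its range is refused whole. "hand" is the opening in per cent of the stroke, from 0 (shut) to 100 (fully open), set as the call begins (left out, the last holds). The fingers move at their own pace and stop on an object; "newtons" is the grip in N (left out, the last holds). Time passes only in rows, so rows that repeat a pose let the fingers close. It gives the time, the measured TCP pose, the force, the opening and the grip force at its end, in the units of the state.
- arm.observe(): the state, without advancing time (a new reading comes with each control period).
- arm.get_image(name): name is "side" or "top" or "wrist"; returns a dict with "img" (400x640x3 uint8, red, green, blue), "range_z" (400x640 float32, m along the optical axis (not along the pixel's ray), 0 where there is no reading), "mtx" (3x3 intrinsics, pixels), "position" and "attitude" of the camera in the world; the wrist camera has in their place "hand_eye" (4x4, takes a point from camera to tool coordinates, whose origin is the TCP and whose axes are the flange's). Camera axes: x right, y down, z forward; pixel columns grow to the right and rows downward; lengths in m; the calibration is good to about 2 mm. A picture is of the moment at which its call begins: read the wrist's pose just before it.
- arm.close_job(): hands the job in; it is judged then, once.
The state is a dict: "time": time; "joint_pos": joint angles; "dq": joint speeds; "effort": joint torques, N m; "tool_pos": TCP position; "eef_rot": TCP orientation; "wrist_force": force on the tool from outside, world axes, zero at the start; "ft_torque": the same for the moment, N m; "gripper_width": finger opening in m; "grasp_force": force on a finger pad.
Only numpy, scipy, OpenCV 4.12 (cv2) and the standard library are available. Lean on these libraries where they do the work, as an engineer would, in place of code of your own. Each camera call takes 0.05 s, during which the arm holds its last target. There are 200 camera calls.

### The job

Slide the orange bolt on the grey box fully open and lay the sanding block flat on the floor of the box. Then carry the blue tray over by its bar and lower it gently, without dropping it, onto the box until its four corner lugs sit fully home in the sockets, and finally slide the bolt fully shut over the tray's steel ear. Leave the other things on the bench where they are.

Things in the scene. Friction and masses are not known exactly. Their poses are not given: they have to be found in the camera images.
- lower_box: Grey open box fixed to the bench, 180 (x) x 144 (y) x 60 mm high, walls 5 mm, inner floor at z 5 mm. Origin: centre of the underside, z up. The bolt is on its -x end, nearest the robot. Each inner corner has a 23 mm square black post, full height, with a socket in its top; between the posts the floor is free over 124 mm along x (134 mm wide) and over 88 mm along y (170 mm long).
- box_seat (a point): Centre of the box's rim plane, 60 mm above the box's origin, axes as the box's. The four sockets are 19 mm square, 13 mm deep from this plane, centred at x +-75.5, y +-57.5 mm. A seated tray's underside rests on this plane: tray origin 10 mm below this point, x axes parallel.
- bolt (a joint): Slide of the orange bolt along the box's +y, m: 0 fully shut, 0.050 fully open, end stops at both. Friction 2.5 N, no spring, stays where left. Its 30 mm wide tongue, underside 71 mm above the bench, when shut lies 3 mm over the steel ear of a seated tray and would block a tray coming down; beyond 0.035 it is clear.
- bolt_post (a point): Centre of the top of the bolt's upright round steel post, pushed sideways to slide the bolt. Post 16 mm in diameter, free from 82 to 130 mm above the bench. In the box's frame it is at x -120 mm, y = value of bolt, z 130 mm: 30 mm in front of the end wall of box and seated tray. Axes as the box's.
- tray: Blue loose open tray, 180 (x) x 144 (y) mm, about 0.45 kg. Origin: centre, level with the tips of the lugs it stands on. Underside at z 10, rim at z 55 mm. Four round black lugs under the corners at x +-75.5, y +-57.5 mm: 15 mm in diameter, 10 mm long, tapering to 9 mm. A steel ear on the middle of each end (34 mm wide, to x +-102, z 10 to 18 mm): either way round fits.
- tray_bar (a point): Centre of the tray's pale wooden carrying bar, 90 mm above the tray's origin. Bar along the tray's x, free length 150 mm, 22 mm wide (grasp across it, along the tray's y), 18 mm high. Black end plates 40 mm wide hold it at both ends, up to z 98 mm of the tray.
- sanding_block: Pale sanding block lying flat and loose beside the grey box, on the side away from the tray (like pale blocks lie farther off, at the back of the bench), 62 (x) x 110 (y) x 26 mm (z), 0.1 kg. Origin: centre of the underside. It fits flat in the box between the corner posts with its long side along the box's long side (x).
- nail_tin: Bystander: blue open round tin just behind and left of the box (another stands far at the back), 74 mm across, 55 mm high; origin under its centre.
- tape_measure: Bystander: black tape measure with a yellow disc just behind and right of the box (another stands far at the back), 32 x 76 x 63 mm; origin under its centre.
- brown_offcut: Bystander: brown block of timber right of that tape measure, 45 x 98 x 30 mm; origin under its centre.
Not all that is in view belongs to the job. What is shaped like the sanding_block but red is not meant.

How it is judged:
By the outcome, as a careful person would: the job done as asked, in the order asked, and still so for the second after the job is handed in, with the robot touching nothing.
It also fails if it takes over 72 s, if anything falls off the work surface, if the arm or the gripper's body presses on something with over 40 N, if the wrist force passes 120 N, or if a joint passes its speed limit or range.

## Working session

There is one attempt and no reset: what is moved stays moved. The work goes in short steps, Python scripts to look and compute and a tool call to move; the robot and the scene stay as the last step left them, time stands still between calls to the robot, and variables do not carry over. Pictures are saved under pics/ and viewed, at most 10 in all, crops included, and the job is handed in when it is done.

Besides the shell and the picture viewer there is one more tool, called after "Request:" by a JSON object that holds its "fn" and its "kwargs", one argument or row to a line. drive_tool: Moves the arm, as the interface text tells. Its arguments: {"type":"object","properties":{"deltas":{"type":"array"},"hand":{"type":"number"},"newtons":{"type":"number"}},"required":["deltas"]}

```bash
mkdir -p pics
cat > h.py <<'E'
import numpy as np, cv2
from cell import arm
from scipy.spatial.transform import Rotation as R
def rot(q): return R.from_quat([q[1],q[2],q[3],q[0]]).as_matrix()
def cam(name):
    s=arm.observe(); d=arm.get_image(name)
    if name=='wrist':
        T=np.eye(4);T[:3,:3]=rot(s['eef_rot']);T[:3,3]=s['tool_pos']
        T=T@np.array(d['hand_eye'])
    else:
        T=np.eye(4);a=np.array(d['attitude']);T[:3,:3]=a if a.shape==(3,3) else rot(a);T[:3,3]=d['position']
    d['T']=T
    K=np.array(d['mtx']);v,u=np.mgrid[:400,:640];z=d['range_z']
    P=np.stack([(u-K[0,2])/K[0,0]*z,(v-K[1,2])/K[1,1]*z,z],-1)
    d['P']=P@T[:3,:3].T+T[:3,3]; d['P'][z==0]=np.nan
    return d
def save(d,n): cv2.imwrite('pics/'+n,d['img'][:,:,::-1])
E
python3 - <<'E'
from h import *
s=arm.observe();print({k:np.round(v,3) for k,v in s.items()})
import pickle
for n in ('top','side'):
    d=cam(n);save(d,n+'0.png');print(n,d['position'],d['attitude'],d['mtx']);pickle.dump(d,open(n+'.pkl','wb'))
E
```

```text
{'time': np.float64(0.0), 'joint_pos': array([ 1.183,  0.343,  1.525, -0.   ,  1.275, -0.146]), 'dq': array([ 0.001, -0.001, -0.001,  0.001,  0.   ,  0.   ]), 'effort': array([-1.0000e-03, -4.3124e+01, -2.4421e+01,  7.2000e-02,  5.6000e-02,
       -0.0000e+00]), 'tool_pos': array([0.126, 0.509, 0.226]), 'eef_rot': array([-0.   ,  0.121,  0.993, -0.001]), 'wrist_force': array([-0.438, -0.154, -0.458]), 'ft_torque': array([-0.03 ,  0.036,  0.014]), 'grasp_force': np.float64(0.0), 'gripper_width': np.float64(0.091)}
top [ 0.35379862 -0.01922159  1.42836407] [-0.07398491  0.7117389  -0.69527765  0.06740148] [[452.23111099   0.         331.76280409]
 [  0.         452.23111099 203.90038151]
 [  0.           0.           1.        ]]
side [ 0.46064647 -0.8201452   0.77147877] [-0.43514252  0.8956355  -0.07908063  0.0472684 ] [[406.87532782   0.         318.3066247 ]
 [  0.         406.87532782 202.29555592]
 [  0.           0.           1.        ]]
```

View pics/top0.png

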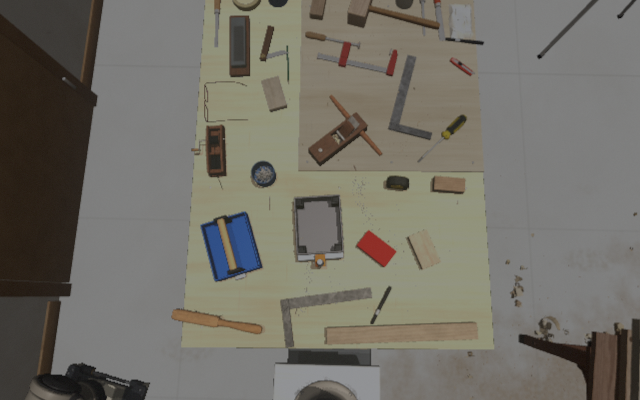

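View pics/side0.png

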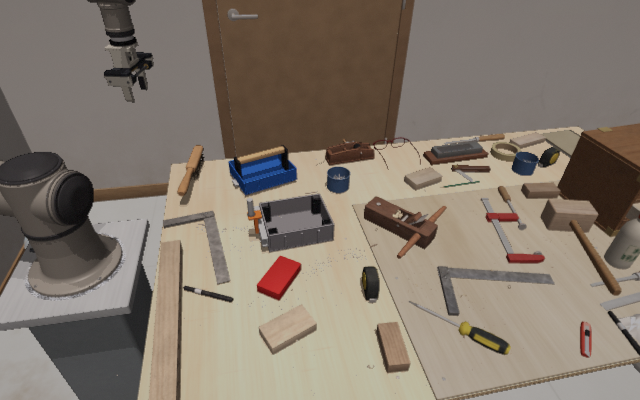

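The top view shows the box at (318,228) with the bolt post at (320,259), and the tray at (231,245). There are three sanding block candidates: the pale block at (424,249), the pale block at (274,93) at the back, and the red one at (377,249). The one at (424,249) fits, because it is pale, lies beside the box and is on the side away from the tray. (448,185) is the brown offcut. I'll measure these and confirm in a crop.

Run:
```python
from h import *
import pickle
d=pickle.load(open('top.pkl','rb'));P=d['P'];im=d['img'];hsv=cv2.cvtColor(im,cv2.COLOR_RGB2HSV)
c=im[160:290,190:480];cv2.imwrite('pics/crop.png',cv2.resize(c,None,fx=2.7,fy=2.7,interpolation=cv2.INTER_CUBIC)[:,:,::-1])
Z=P[...,2]
def reg(x0,x1,y0,y1,m,name):
    k=np.zeros(Z.shape,bool);k[y0:y1,x0:x1]=1;k&=m
    n,l,st,_=cv2.connectedComponentsWithStats(k.astype(np.uint8))
    i=1+np.argmax(st[1:,4]);k=l==i
    p=P[k][:,:2].astype(np.float32);r=cv2.minAreaRect(p)
    print(name,k.sum(),'rect',np.round(r[0],4),np.round(r[1],4),round(r[2],2),'z',np.round(np.nanpercentile(Z[k],[5,50,95]),4),'mean',np.round(p.mean(0),4))
print('table z',np.nanmedian(Z[270:290,400:470]))
reg(400,450,220,280,(Z>.013)&(Z<.04),'sand')
reg(285,350,190,275,(Z>.045)&(Z<.066),'boxrim')
reg(300,340,240,275,(Z>.1),'post')
o=(hsv[...,0]<18)&(hsv[...,1]>160)
reg(300,340,240,275,o,'orange')
reg(190,270,205,290,(Z>.04)&(Z<.07),'trayrim')
reg(190,270,205,290,(Z>.085),'bar')
reg(240,290,155,195,(Z>.035),'tin')
reg(380,415,170,195,(Z>.03),'tape')
reg(430,470,170,200,(Z>.015),'offcut')
```

```text
table z -0.00038915080253287826
sand 733 rect [ 0.5051 -0.2911] [0.11   0.0637] 23.62 z [0.0204 0.0252 0.03  ] mean [ 0.5042 -0.2907]
boxrim 785 rect [0.562  0.0373] [0.1969 0.1485] 5.11 z [0.0465 0.0555 0.063 ] mean [0.5457 0.0369]
post 28 rect [0.4491 0.0277] [0.0137 0.0136] 87.34 z [0.1016 0.1285 0.133 ] mean [0.4487 0.0282]
orange 35 rect [0.4647 0.029 ] [0.0159 0.0259] 15.48 z [0.0744 0.0784 0.0836] mean [0.4654 0.0283]
trayrim 418 rect [0.4984 0.3065] [0.1807 0.1467] 18.82 z [0.0421 0.0528 0.0598] mean [0.492  0.3066]
bar 502 rect [0.4988 0.3052] [0.1719 0.0409] 19.52 z [0.0907 0.0975 0.1031] mean [0.4974 0.305 ]
tin 73 rect [0.7461 0.2264] [0.0433 0.0728] 29.86 z [0.036  0.0512 0.0592] mean [0.7538 0.2303]
tape 246 rect [ 0.7124 -0.2078] [0.0693 0.0339] 88.23 z [0.0364 0.0571 0.065 ] mean [ 0.7104 -0.2063]
offcut 460 rect [ 0.7137 -0.3742] [0.0997 0.0473] 86.37 z [0.0217 0.0295 0.0343] mean [ 0.7124 -0.3725]
```

View pics/crop.png

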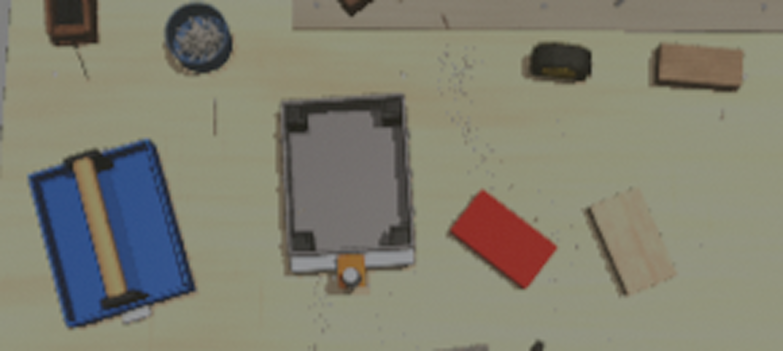

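The crop confirms it. The pale block, at about (630,240) in the crop, is the sanding block, and the red one is excluded. The bolt is shut, with its post in the middle of the -x end.

```bash
cat >> h.py <<'E'
def delta(xyz,ang):
    "row to bring TCP to xyz, pointing down, tool y at world angle ang (deg, mod 180)"
    s=arm.observe();M=rot(s['eef_rot']);best=None
    for a in (ang,ang+180):
        a=np.radians(a);y=np.array([np.cos(a),np.sin(a),0]);z=np.array([0,0,-1.]);T=np.stack([np.cross(y,z),y,z],1)
        rv=R.from_matrix(M.T@T).as_rotvec()
        if best is None or np.linalg.norm(rv)<np.linalg.norm(best): best=rv
    dp=M.T@(np.array(xyz)-s['tool_pos'])*1000
    print('delta',np.round(dp,1),np.round(best,4),'| j',np.round(s['joint_pos'],2),'F',np.round(s['wrist_force'],1),'t',round(float(s['time']),2))
E
python3 -c "
from h import *
delta((.50,.03,.30),95)"
```

```text
delta [-478.3 -375.9  -73.5] [-0.0013 -0.0004 -0.3291] | j [ 1.18  0.34  1.52 -0.    1.28 -0.15] F [-0.5 -1.1  0.5] t 0.1
```

Request:
{"fn": "drive_tool", "kwargs": {
  "deltas": [
    [-478,-376,-73,0,0,-0.329],
    [-478,-376,-73,0,0,-0.329],
    [-478,-376,-73,0,0,-0.329],
    [-478,-376,-73,0,0,-0.329],
    [-478,-376,-73,0,0,-0.329],
    [-478,-376,-73,0,0,-0.329],
    [-478,-376,-73,0,0,-0.329],
    [-478,-376,-73,0,0,-0.329],
    [-478,-376,-73,0,0,-0.329],
    [-478,-376,-73,0,0,-0.329],
    [-478,-376,-73,0,0,-0.329],
    [-478,-376,-73,0,0,-0.329],
    [-478,-376,-73,0,0,-0.329],
    [-478,-376,-73,0,0,-0.329],
    [-478,-376,-73,0,0,-0.329],
    [-478,-376,-73,0,0,-0.329],
    [-478,-376,-73,0,0,-0.329],
    [-478,-376,-73,0,0,-0.329]
  ],
  "hand": 60
}}

```text
time: 1.9
tool_pos: [0.4993, 0.0311, 0.2999]
eef_rot: [0.0, -0.044, 0.999, 0.0]
wrist_force: [1.0, 0.1, 0.1]
gripper_width: 0.0546
grasp_force: 0.0
```

Run:
```python
from h import *
import pickle
s=arm.observe();print(s['time'],s['tool_pos'],s['eef_rot'],s['gripper_width'])
d=cam('wrist');print(d['T'],d['mtx']);save(d,'w1.png');pickle.dump(d,open('w1.pkl','wb'))
```

```text
1.9 [0.49929577 0.03114479 0.29989587] [ 1.14426701e-04 -4.43459826e-02  9.99016224e-01  7.54954909e-05] 0.05455760360680503
[[-8.97797366e-02  9.60475125e-01  2.63490292e-01  4.29251176e-01]
 [ 9.95961576e-01  8.66793370e-02  2.33929720e-02  2.37569865e-02]
 [-3.70796085e-04  2.64526421e-01 -9.64378367e-01  4.57158797e-01]
 [ 0.00000000e+00  0.00000000e+00  0.00000000e+00  1.00000000e+00]] [[319.59601853   0.         323.15098806]
 [  0.         319.59601853 198.64737845]
 [  0.           0.           1.        ]]
```

View pics/w1.png

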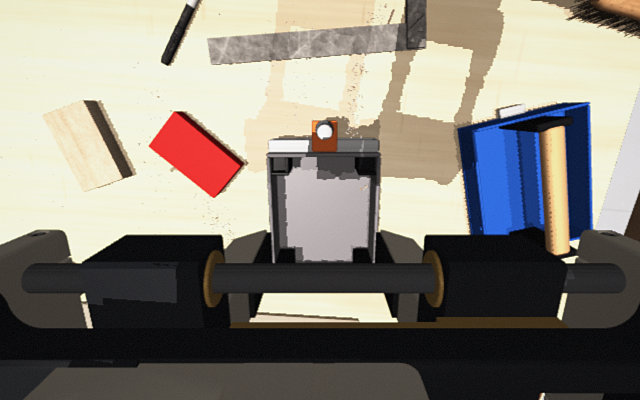

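The wrist view looks back toward the base. It shows the post at (323,130), the box at about (322,205), the tray at (525,170) with its bar at (555,190), the pale block at (88,145) and the red block at (197,152). I'll refine the poses from this view.

Run:
```python
from h import *
import pickle
d=pickle.load(open('w1.pkl','rb'));P=d['P'];Z=P[...,2];hsv=cv2.cvtColor(d['img'],cv2.COLOR_RGB2HSV)
K=np.array(d['mtx']);T=d['T']
def ray(u,v,z):
    r=T[:3,:3]@np.array([(u-K[0,2])/K[0,0],(v-K[1,2])/K[1,1],1]);return T[:3,3]+r*(z-T[2,3])/r[2]
def reg(x0,x1,y0,y1,m,name):
    k=np.zeros(Z.shape,bool);k[y0:y1,x0:x1]=1;k&=m
    n,l,st,_=cv2.connectedComponentsWithStats(k.astype(np.uint8));i=1+np.argmax(st[1:,4]);k=l==i
    p=P[k][:,:2].astype(np.float32);r=cv2.minAreaRect(p)
    print(name,k.sum(),'rect',np.round(r[0],4),np.round(r[1],4),round(r[2],2),'z',np.round(np.nanpercentile(Z[k],[5,50,95]),4));return k
reg(30,140,80,200,(Z>.018)&(Z<.04),'sand')
k=reg(300,345,110,145,Z>.118,'post')
v,u=np.nonzero(k);print('post px',u.min(),u.max(),v.min(),v.max(),ray((u.min()+u.max())/2,(v.min()+v.max())/2,.13))
k=(Z>.05)&(Z<.07);
# rim rows: outermost rim columns per row
L=[];Rr=[]
for v in range(160,230):
    c=np.nonzero(k[v,255:395])[0]+255
    if len(c)>3: L.append(ray(c.min()-.5,v,.06)[:2]);Rr.append(ray(c.max()+.5,v,.06)[:2])
for n,q in(('L',L),('R',Rr)):
    q=np.array(q,np.float32);vx,vy,x0,y0=cv2.fitLine(q,cv2.DIST_HUBER,0,.01,.01).ravel();print(n,len(q),np.degrees(np.arctan(vy/vx)),'y at x=.5:',y0+(.5-x0)*vy/vx,'x.56',y0+(.56-x0)*vy/vx)
reg(440,600,90,270,(Z>.083)&(Z<.11)&(hsv[...,1]>50)&(hsv[...,2]>110),'bar')
reg(440,600,90,270,(Z>.045)&(Z<.065),'trayrim')
reg(440,600,90,270,(Z>.083)&(Z<.11),'bar+plates')
```

```text
sand 4037 rect [ 0.5045 -0.2929] [0.1103 0.0638] 23.47 z [0.023  0.0253 0.0268]
post 194 rect [0.4486 0.0268] [0.0148 0.0148] 50.46 z [0.127  0.1291 0.1304]
post px 317 332 124 139 [0.44891833 0.02676746 0.13      ]
L 70 5.264935 y at x=.5: -0.041400366 x.56 -0.035871368
R 70 5.3355 y at x=.5: 0.10221326 x.56 0.10781679
bar 2638 rect [0.4975 0.3043] [0.1572 0.0305] 22.54 z [0.0931 0.0976 0.0992]
trayrim 2172 rect [0.4928 0.303 ] [0.1718 0.1461] 18.69 z [0.046  0.0525 0.0553]
bar+plates 3640 rect [0.4965 0.3042] [0.1717 0.0392] 19.11 z [0.0866 0.0972 0.099 ]
```

```bash
python3 -c "
from h import *
delta((.449,.0265,.1),95.3)"
```

```text
delta [ 50.7  -0.  199.9] [ 0.      0.0003 -0.004 ] | j [-0.09  0.25  1.45  0.    1.44 -1.75] F [ 1.1 -0.2 -0.2] t 1.95
```

Request:
{"fn": "drive_tool", "kwargs": {
  "deltas": [
    [40,0,50,0,0,-0.004],
    [51,0,100,0,0,-0.004],
    [51,0,150,0,0,-0.004],
    [51,0,185,0,0,-0.004],
    [51,0,200,0,0,-0.004],
    [51,0,200,0,0,-0.004],
    [51,0,200,0,0,-0.004]
  ]
}}

```text
time: 2.65
tool_pos: [0.4495, 0.026, 0.1004]
eef_rot: [0.0, -0.046, 0.999, -0.0]
wrist_force: [-0.3, -0.3, 1.2]
gripper_width: 0.0549
grasp_force: 0.0
```

Request:
{"fn": "drive_tool", "kwargs": {
  "deltas": [
    [0,0,0,0,0,0],
    [0,0,0,0,0,0],
    [0,0,0,0,0,0],
    [0,0,0,0,0,0],
    [0,0,0,0,0,0],
    [0,0,0,0,0,0]
  ],
  "hand": 0,
  "newtons": 12
}}

```text
time: 3.25
tool_pos: [0.449, 0.0265, 0.0999]
eef_rot: [0.0, -0.045, 0.999, 0.001]
wrist_force: [-1.4, 3.8, 1.4]
gripper_width: 0.0158
grasp_force: 12.0
```

Request:
{"fn": "drive_tool", "kwargs": {
  "deltas": [
    [0,7,0,0,0,0],
    [0,14,0,0,0,0],
    [0,21,0,0,0,0],
    [0,28,0,0,0,0],
    [0,35,0,0,0,0],
    [0,41,0,0,0,0],
    [0,46,0,0,0,0],
    [0,49,0,0,0,0],
    [0,51,0,0,0,0],
    [0,51,0,0,0,0],
    [0,51,0,0,0,0]
  ]
}}

```text
time: 4.35
tool_pos: [0.4444, 0.0765, 0.0999]
eef_rot: [0.0, -0.046, 0.999, -0.0]
wrist_force: [-1.1, -5.6, 6.3]
gripper_width: 0.0155
grasp_force: 12.0
```

Request:
{"fn": "drive_tool", "kwargs": {
  "deltas": [
    [0,1,0,0,0,0],
    [0,1.5,0,0,0,0],
    [0,1.5,0,0,0,0]
  ]
}}

```text
time: 4.65
tool_pos: [0.4444, 0.0767, 0.0999]
eef_rot: [0.0, -0.046, 0.999, -0.002]
wrist_force: [0.0, -13.7, 5.4]
gripper_width: 0.0158
grasp_force: 12.0
```

Request:
{"fn": "drive_tool", "kwargs": {
  "deltas": [
    [0,0,0,0,0,0],
    [0,0,0,0,0,0],
    [0,0,0,0,0,0],
    [0,0,-50,0,0,0],
    [0,0,-100,0,0,0],
    [0,0,-100,0,0,0]
  ],
  "hand": 100
}}

```text
time: 5.25
tool_pos: [0.4474, 0.0787, 0.2054]
eef_rot: [0.006, -0.046, 0.999, 0.0]
wrist_force: [1.0, 0.6, -0.0]
gripper_width: 0.0591
grasp_force: 0.0
```

Run:
```python
from h import *
delta((.5047,-.292,.12),113.5)
d=cam('top');P=d['P'];Z=P[...,2]
k=np.zeros(Z.shape,bool);k[235:280,280:345]=1;k&=(Z>.118)&(Z<.135);p=P[k];print(k.sum(),p.mean(0) if k.any() else '')
```

```text
delta [ -22.1 -374.4   85.8] [-0.0022  0.0112 -0.3184] | j [ 0.    0.23  1.75  0.    1.15 -1.66] F [ 1.   0.6 -0. ] t 5.25
0
```

Request:
{"fn": "drive_tool", "kwargs": {
  "deltas": [
    [-22,-374,86,0,0,-0.318],
    [-22,-374,86,0,0,-0.318],
    [-22,-374,86,0,0,-0.318],
    [-22,-374,86,0,0,-0.318],
    [-22,-374,86,0,0,-0.318],
    [-22,-374,86,0,0,-0.318],
    [-22,-374,86,0,0,-0.318],
    [-22,-374,86,0,0,-0.318],
    [-22,-374,86,0,0,-0.318],
    [-22,-374,86,0,0,-0.318],
    [-22,-374,86,0,0,-0.318],
    [-22,-374,86,0,0,-0.318],
    [-22,-374,86,0,0,-0.318],
    [-22,-374,86,0,0,-0.318],
    [-22,-374,86,0,0,-0.318]
  ]
}}

```text
time: 6.8
tool_pos: [0.5003, -0.2919, 0.114]
eef_rot: [0.0, -0.204, 0.979, -0.0]
wrist_force: [-0.0, 0.3, -0.4]
gripper_width: 0.0919
grasp_force: 0.0
```

Run:
```python
from h import *
delta((.5047,-.292,.006),113.5)
d=cam('top');P=d['P'];Z=P[...,2]
k=np.zeros(Z.shape,bool);k[235:280,280:345]=1;k&=(Z>.118)&(Z<.135);p=P[k];print(k.sum(),p.mean(0) if k.any() else '')
```

```text
delta [ -4.   -1.8 108. ] [-0.0004  0.0003 -0.0002] | j [-0.66  0.55  1.52  0.    1.07 -2.64] F [-0.   0.3 -0.4] t 6.8
25 [0.44492349 0.07696344 0.12907336]
```

Request:
{"fn": "drive_tool", "kwargs": {
  "deltas": [
    [-4,-2,40,0,0,0],
    [-4,-2,75,0,0,0],
    [-4,-2,95,0,0,0],
    [-4,-2,108,0,0,0],
    [-4,-2,108,0,0,0],
    [-4,-2,108,0,0,0]
  ]
}}

```text
time: 7.45
tool_pos: [0.5051, -0.293, 0.0064]
eef_rot: [0.0, -0.203, 0.979, -0.0]
wrist_force: [0.5, -0.1, 0.6]
gripper_width: 0.0917
grasp_force: 0.0
```

Request:
{"fn": "drive_tool", "kwargs": {
  "deltas": [
    [0,0,0,0,0,0],
    [0,0,0,0,0,0],
    [0,0,0,0,0,0],
    [0,0,0,0,0,0],
    [0,0,0,0,0,0]
  ],
  "hand": 0,
  "newtons": 20
}}

```text
time: 7.95
tool_pos: [0.5047, -0.2927, 0.0061]
eef_rot: [0.0, -0.203, 0.979, -0.0]
wrist_force: [-1.0, -0.3, 1.7]
gripper_width: 0.0621
grasp_force: 20.0
```

Request:
{"fn": "drive_tool", "kwargs": {
  "deltas": [
    [0,0,-30,0,0,0],
    [0,0,-70,0,0,0],
    [0,0,-110,0,0,0],
    [0,0,-140,0,0,0],
    [0,0,-150,0,0,0],
    [0,0,-150,0,0,0],
    [0,0,-150,0,0,0]
  ]
}}

```text
time: 8.65
tool_pos: [0.5039, -0.2921, 0.154]
eef_rot: [-0.001, -0.203, 0.979, 0.001]
wrist_force: [-0.1, -0.2, -2.1]
gripper_width: 0.0616
grasp_force: 20.0
```

Run:
```python
from h import *
delta((.5685,.0368,.155),95.3)
```

```text
delta [-190.1  276.    -0.6] [ 0.0022 -0.0016  0.3166] | j [-0.66  0.51  1.46  0.    1.17 -2.64] F [-0.1 -0.2 -2.1] t 8.65
```

Request:
{"fn": "drive_tool", "kwargs": {
  "deltas": [
    [-190,276,0,0,0,0.317],
    [-190,276,0,0,0,0.317],
    [-190,276,0,0,0,0.317],
    [-190,276,0,0,0,0.317],
    [-190,276,0,0,0,0.317],
    [-190,276,0,0,0,0.317],
    [-190,276,0,0,0,0.317],
    [-190,276,0,0,0,0.317],
    [-190,276,0,0,0,0.317],
    [-190,276,0,0,0,0.317],
    [-190,276,0,0,0,0.317],
    [-190,276,0,0,0,0.317],
    [-190,276,0,0,0,0.317],
    [-190,276,0,0,0,0.317]
  ]
}}

```text
time: 10.05
tool_pos: [0.5691, 0.0356, 0.1558]
eef_rot: [0.0, -0.046, 0.999, 0.0]
wrist_force: [-0.6, -0.3, -1.3]
gripper_width: 0.0619
grasp_force: 20.0
```

Run:
```python
from h import *
delta((.5685,.0368,.012),95.3)
d=cam('top');P=d['P'];save(d,'t2.png')
```

```text
delta [  0.5   1.2 143.8] [ 0.      0.0002 -0.0012] | j [-0.07  0.49  1.5   0.    1.15 -1.73] F [-0.6 -0.3 -1.3] t 10.05
```

Request:
{"fn": "drive_tool", "kwargs": {
  "deltas": [
    [0,1,40,0,0,0],
    [0,1,75,0,0,0],
    [0,1,105,0,0,0],
    [0,1,125,0,0,0],
    [0,1,137,0,0,0],
    [0,1,141,0,0,0],
    [0,1,144,0,0,0],
    [0,1,144,0,0,0],
    [0,1,144,0,0,0]
  ]
}}

```text
time: 11.0
tool_pos: [0.5697, 0.0372, 0.0127]
eef_rot: [0.001, -0.046, 0.999, -0.0]
wrist_force: [0.5, 0.5, -0.8]
gripper_width: 0.0615
grasp_force: 20.0
```

Request:
{"fn": "drive_tool", "kwargs": {
  "deltas": [
    [0,0,0.7,0,0,0],
    [0,0,1.3,0,0,0],
    [0,0,1.3,0,0,0]
  ]
}}

```text
time: 11.3
tool_pos: [0.5694, 0.0372, 0.0111]
eef_rot: [0.001, -0.046, 0.999, -0.0]
wrist_force: [-0.8, 0.9, 3.7]
gripper_width: 0.0617
grasp_force: 20.0
```

Request:
{"fn": "drive_tool", "kwargs": {
  "deltas": [
    [0,0,0,0,0,0],
    [0,0,0,0,0,0],
    [0,0,0,0,0,0],
    [0,0,-10,0,0,0],
    [0,0,-40,0,0,0],
    [0,0,-90,0,0,0],
    [0,0,-140,0,0,0],
    [0,0,-180,0,0,0],
    [0,0,-190,0,0,0],
    [0,0,-190,0,0,0]
  ],
  "hand": 83
}}

```text
time: 12.3
tool_pos: [0.5698, 0.0372, 0.2028]
eef_rot: [0.002, -0.046, 0.999, -0.0]
wrist_force: [0.8, 0.2, 0.5]
gripper_width: 0.0763
grasp_force: 0.0
```

Run:
```python
from h import *
delta((.44,.290,.25),109)
```

```text
delta [105.8 263.7 -47.9] [-0.0012  0.0044 -0.2394] | j [-0.07  0.44  1.44  0.    1.26 -1.73] F [0.8 0.2 0.5] t 12.3
```

Run:
```python
from h import *
delta((.58,.2,.30),102)
```

```text
delta [-25.6 161.1 -97.2] [-0.0009  0.0045 -0.1172] | j [-0.07  0.44  1.44  0.    1.26 -1.73] F [0.8 0.2 0.5] t 12.3
```

Request:
{"fn": "drive_tool", "kwargs": {
  "deltas": [
    [-26,161,-97,0,0,-0.117],
    [-26,161,-97,0,0,-0.117],
    [-26,161,-97,0,0,-0.117],
    [-26,161,-97,0,0,-0.117],
    [-26,161,-97,0,0,-0.117],
    [-26,161,-97,0,0,-0.117],
    [-26,161,-97,0,0,-0.117],
    [-26,161,-97,0,0,-0.117],
    [-26,161,-97,0,0,-0.117]
  ],
  "hand": 60
}}

```text
time: 13.2
tool_pos: [0.58, 0.1987, 0.2966]
eef_rot: [-0.001, -0.104, 0.995, -0.0]
wrist_force: [0.2, -0.1, -0.1]
gripper_width: 0.055
grasp_force: 0.0
```

Run:
```python
from h import *
import pickle
s=arm.observe();print(s['time'],s['tool_pos'])
d=cam('wrist');save(d,'w2.png');pickle.dump(d,open('w2.pkl','wb'))
delta((.498,.3045,.200),109)
```

```text
13.2 [0.5800135  0.19872761 0.29659622]
delta [ 58.4 120.3  96.9] [ 1.000e-04 -1.000e-03 -1.238e-01] | j [ 0.21  0.47  1.13 -0.    1.54 -1.57] F [-0.2 -0.1  0.8] t 13.25
```

View pics/w2.png

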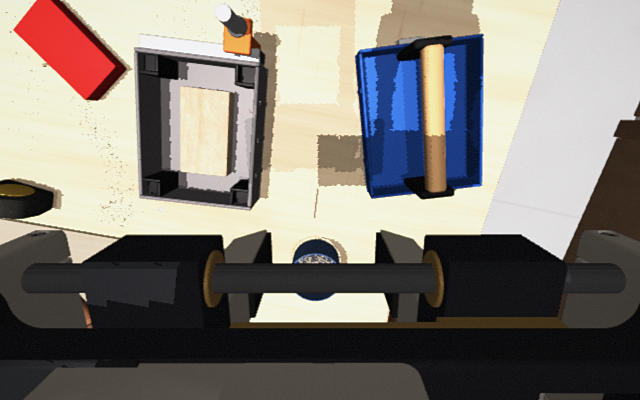

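The sanding block lies flat and central in the box at (207,130), and the bolt is open with its post at (232,20). The tray is at (425,115) with its bar at (432,120). I'll refine the bar and box poses.

Run:
```python
from h import *
import pickle
d=pickle.load(open('w2.pkl','rb'));P=d['P'];Z=P[...,2];hsv=cv2.cvtColor(d['img'],cv2.COLOR_RGB2HSV)
K=np.array(d['mtx']);T=d['T']
def ray(u,v,z):
    r=T[:3,:3]@np.array([(u-K[0,2])/K[0,0],(v-K[1,2])/K[1,1],1]);return T[:3,3]+r*(z-T[2,3])/r[2]
def line(q,n,ax=0):
    q=np.array(q,np.float32);vx,vy,x0,y0=cv2.fitLine(q,cv2.DIST_HUBER,0,.01,.01).ravel()
    if ax==0: print(n,len(q),np.degrees(np.arctan(vy/vx)),[round(float(y0+(x-x0)*vy/vx),4) for x in(.5,.5685)])
    else: print(n,len(q),np.degrees(np.arctan(vx/vy)),[round(float(x0+(y-y0)*vx/vy),4) for y in(.0368,.045)])
k=(Z>.052)&(Z<.068);L=[];Rr=[];B=[]
for v in range(75,185):
    c=np.nonzero(k[v,120:285])[0]+120
    if len(c)>3: L.append(ray(c.min()-.5,v,.06)[:2]);Rr.append(ray(c.max()+.5,v,.06)[:2])
for u in range(155,240):
    c=np.nonzero(k[120:230,u])[0]+120
    if len(c): B.append(ray(u,c.max()+.5,.06)[:2])
line(L,'L');line(Rr,'R');line(B,'far',1)
# bar: wood-coloured edges at top plane z=.099
w=(hsv[...,0]<30)&(hsv[...,1]>60)&(Z>.085)&(Z<.11);L=[];Rr=[]
for v in range(60,175):
    c=np.nonzero(w[v,400:470])[0]+400
    if len(c)>5: L.append(ray(c.min()-.5,v,.099)[:2]);Rr.append(ray(c.max()+.5,v,.099)[:2])
line(L,'barL');line(Rr,'barR')
w=(Z>.085)&(Z<.105);v,u=np.nonzero(w[:220,380:480]);p=P[v,u+380][:,:2].astype(np.float32);print(cv2.minAreaRect(p))
w=(Z>.045)&(Z<.06);w[:,:350]=0;w[210:]=0;w[:,490:]=0;print('trayrim',cv2.minAreaRect(P[w][:,:2].astype(np.float32)))
```

```text
L 110 5.3067555 [-0.0408, -0.0344]
R 110 5.257067 [0.1042, 0.1105]
far 85 -5.289391 [0.6583, 0.6576]
barL 115 18.972826 [0.2905, 0.3141]
barR 115 18.932335 [0.315, 0.3385]
((0.49717968702316284, 0.3045795261859894), (0.17220571637153625, 0.03932393342256546), 18.73305320739746)
trayrim ((0.4972213804721832, 0.30455267429351807), (0.18017230927944183, 0.14583170413970947), 18.760101318359375)
```

Run:
```python
from h import *
delta((.4972,.3046,.150),108.9)
```

```text
delta [ 59.2 120.5 146.9] [ 1.000e-04 -1.000e-03 -1.221e-01] | j [ 0.21  0.47  1.13 -0.    1.54 -1.57] F [-0.2 -0.1  0.8] t 13.25
```

Request:
{"fn": "drive_tool", "kwargs": {
  "deltas": [
    [59,120,147,0,0,-0.122],
    [59,120,147,0,0,-0.122],
    [59,120,147,0,0,-0.122],
    [59,120,147,0,0,-0.122],
    [59,120,147,0,0,-0.122],
    [59,120,147,0,0,-0.122],
    [59,120,147,0,0,-0.122],
    [59,120,147,0,0,-0.122]
  ]
}}

```text
time: 14.05
tool_pos: [0.4991, 0.3044, 0.152]
eef_rot: [0.002, -0.164, 0.986, 0.0]
wrist_force: [-0.1, -0.1, 0.7]
gripper_width: 0.055
grasp_force: 0.0
```

Run:
```python
from h import *
delta((.4972,.3046,.071),108.9)
```

```text
delta [ 2.   0.8 80.9] [ 0.0001  0.0032 -0.0002] | j [ 0.42  0.51  1.47 -0.    1.16 -1.48] F [-0.1 -0.1  0.7] t 14.05
```

Request:
{"fn": "drive_tool", "kwargs": {
  "deltas": [
    [0.5,0.5,35,0,0,0],
    [0.5,0.5,65,0,0,0],
    [0.5,0.5,79,0,0,0],
    [0.5,0.5,79,0,0,0],
    [0.5,0.5,79,0,0,0],
    [0.5,0.5,79,0,0,0]
  ]
}}

```text
time: 14.65
tool_pos: [0.4981, 0.3055, 0.0731]
eef_rot: [0.002, -0.165, 0.986, 0.0]
wrist_force: [0.4, 0.0, 0.4]
gripper_width: 0.055
grasp_force: 0.0
```

Request:
{"fn": "drive_tool", "kwargs": {
  "deltas": [
    [0,0,0,0,0,0],
    [0,0,0,0,0,0],
    [0,0,0,0,0,0],
    [0,0,0,0,0,0],
    [0,0,0,0,0,0]
  ],
  "hand": 0,
  "newtons": 45
}}

```text
time: 15.15
tool_pos: [0.4968, 0.3056, 0.0715]
eef_rot: [0.0, -0.165, 0.986, 0.0]
wrist_force: [0.1, 1.7, -1.9]
gripper_width: 0.0216
grasp_force: 45.0
```

Request:
{"fn": "drive_tool", "kwargs": {
  "deltas": [
    [0,0,-10,0,0,0],
    [0,0,-35,0,0,0],
    [0,0,-70,0,0,0],
    [0,0,-105,0,0,0],
    [0,0,-135,0,0,0],
    [0,0,-150,0,0,0],
    [0,0,-150,0,0,0],
    [0,0,-150,0,0,0],
    [0,0,-150,0,0,0]
  ]
}}

```text
time: 16.05
tool_pos: [0.496, 0.3049, 0.2198]
eef_rot: [-0.002, -0.165, 0.986, -0.0]
wrist_force: [0.1, -0.4, -4.7]
gripper_width: 0.0215
grasp_force: 45.0
```

Run:
```python
from h import *
print(arm.observe()['ft_torque'])
delta((.5682,.0374,.221),95.28)
```

```text
[ 0.06411388  0.02363253 -0.02576053]
delta [  18.7 -276.5   -1.1] [-0.0007 -0.0032  0.239 ] | j [ 0.42  0.45  1.37  0.    1.32 -1.48] F [ 0.1 -0.4 -4.7] t 16.05
```

Request:
{"fn": "drive_tool", "kwargs": {
  "deltas": [
    [0.7,-10,0,0,0,0.009],
    [2,-30,0,0,0,0.026],
    [4,-59,0,0,0,0.05],
    [6,-90,0,0,0,0.078],
    [8.5,-125,0,0,0,0.108],
    [11,-160,0,0,0,0.138],
    [13,-195,0,0,0,0.168],
    [15,-225,0,0,0,0.194],
    [17,-250,0,0,0,0.216],
    [18,-266,0,0,0,0.23],
    [18.7,-276.5,0,0,0,0.239],
    [18.7,-276.5,0,0,0,0.239],
    [18.7,-276.5,0,0,0,0.239],
    [18.7,-276.5,0,0,0,0.239]
  ]
}}

```text
time: 17.45
tool_pos: [0.5687, 0.0389, 0.2214]
eef_rot: [-0.0, -0.047, 0.999, 0.0]
wrist_force: [-0.3, -0.1, -3.9]
gripper_width: 0.0214
grasp_force: 45.0
```

Run:
```python
from h import *
import pickle
delta((.5682,.0374,.221),95.28)
d=cam('wrist');save(d,'w3.png');pickle.dump(d,open('w3.pkl','wb'))
```

```text
delta [ 0.7 -1.4  0.4] [ 0.0005 -0.0002  0.0015] | j [-0.07  0.43  1.41  0.    1.31 -1.73] F [-0.3 -0.1 -3.9] t 17.45
```

View pics/w3.png

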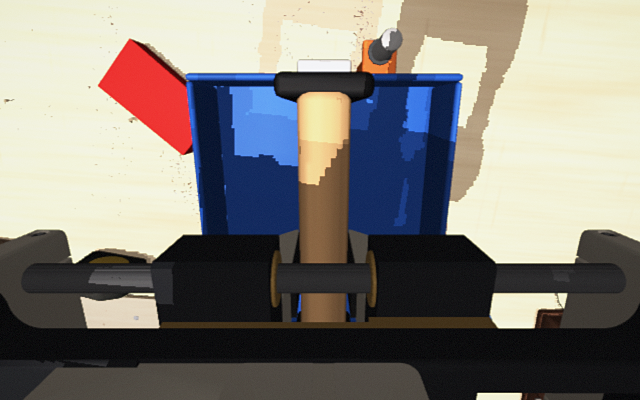

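The tray hangs level in hand over the box. Its near rim runs from (188,75) to (463,75), with the steel ear at (325,66) and the open bolt post at (390,40). I'll check the tray's pose in the hand from the rim.

Run:
```python
from h import *
import pickle
d=pickle.load(open('w3.pkl','rb'));P=d['P'];Z=P[...,2]
K=np.array(d['mtx']);T=d['T']
def ray(u,v,z):
    r=T[:3,:3]@np.array([(u-K[0,2])/K[0,0],(v-K[1,2])/K[1,1],1]);return T[:3,3]+r*(z-T[2,3])/r[2]
m=(Z>.195)&(Z<.215);zl=np.median(Z[90:220,185:205][m[90:220,185:205]]);zr=np.median(Z[90:220,445:465][m[90:220,445:465]]);print('rim z L,R',zl,zr)
L=[];Rr=[];F=[]
for v in range(95,225):
    c=np.nonzero(m[v,170:480])[0]+170;L.append(ray(c.min()-.5,v,.205)[:2]);Rr.append(ray(c.max()+.5,v,.205)[:2])
for u in [*range(200,265),*range(385,450)]:
    c=np.nonzero(m[60:100,u])[0]+60
    if len(c):F.append(ray(u,c.min()-.5,.205)[:2])
def fit(q):
    vx,vy,x0,y0=cv2.fitLine(np.array(q,np.float32),cv2.DIST_HUBER,0,.01,.01).ravel();return np.array([x0,y0]),np.array([vx,vy])
l,dl=fit(L);r,dr=fit(Rr);f,df=fit(F)
a=[np.degrees(np.arctan(dl[1]/dl[0])),np.degrees(np.arctan(dr[1]/dr[0])),np.degrees(np.arctan(-df[0]/df[1]))];print('ang',a)
t=np.radians(5.3);ex=np.array([np.cos(t),np.sin(t)]);ey=np.array([-ex[1],ex[0]])
c=ex*(f@ex+.09)+ey*((l@ey+r@ey)/2);print('width',(r-l)@ey,'centre',c,'TCP-ish off',d['T'][:3,3])
```

```text
rim z L,R 0.2031679558900108 0.20352120353019357
ang [np.float32(5.291049), np.float32(5.338431), np.float32(5.4352636)]
width 0.1417690713005717 centre [0.56949223 0.03816263] TCP-ish off [0.49881084 0.03111658 0.37866881]
```

Request:
{"fn": "drive_tool", "kwargs": {
  "deltas": [
    [1,-1,10,0,0,0],
    [1,-1,25,0,0,0],
    [1,-1,42,0,0,0],
    [1,-1,58,0,0,0],
    [1,-1,70,0,0,0],
    [1,-1,78,0,0,0],
    [1,-1,82,0,0,0],
    [1,-1,84,0,0,0],
    [1,-1,84,0,0,0],
    [1,-1,84,0,0,0]
  ]
}}

```text
time: 18.5
tool_pos: [0.5685, 0.0367, 0.138]
eef_rot: [0.001, -0.046, 0.999, -0.0]
wrist_force: [0.4, -0.5, -3.0]
gripper_width: 0.0215
grasp_force: 45.0
```

Request:
{"fn": "drive_tool", "kwargs": {
  "deltas": [
    [0,0,1.5,0,0,0],
    [0,0,3,0,0,0],
    [0,0,4.5,0,0,0],
    [0,0,6,0,0,0],
    [0,0,7.5,0,0,0],
    [0,0,9,0,0,0],
    [0,0,9,0,0,0]
  ]
}}

```text
time: 19.2
tool_pos: [0.568, 0.0367, 0.1281]
eef_rot: [-0.0, -0.046, 0.999, 0.0]
wrist_force: [-0.4, -1.2, -3.9]
gripper_width: 0.0215
grasp_force: 45.0
```

```bash
python3 -c "
from h import *
delta((.5682,.0374,.121),95.28)"
```

```text
delta [-0.3  0.7  7.1] [ 0.0002 -0.0004 -0.    ] | j [-0.07  0.52  1.54  0.    1.09 -1.73] F [-0.4 -1.2 -3.9] t 19.2
```

Lugs are entering without resistance (tips about 3 mm in). I'll continue slowly.

Request:
{"fn": "drive_tool", "kwargs": {
  "deltas": [
    [0,0,1,0,0,0],
    [0,0,2,0,0,0],
    [0,0,3,0,0,0],
    [0,0,4,0,0,0],
    [0,0,5,0,0,0],
    [0,0,5,0,0,0]
  ]
}}

```text
time: 19.8
tool_pos: [0.568, 0.0367, 0.1233]
eef_rot: [-0.0, -0.046, 0.999, 0.0]
wrist_force: [0.2, 0.5, -4.0]
gripper_width: 0.0217
grasp_force: 45.0
```

Request:
{"fn": "drive_tool", "kwargs": {
  "deltas": [
    [0,0,0.7,0,0,0],
    [0,0,1.4,0,0,0],
    [0,0,2,0,0,0],
    [0,0,2,0,0,0]
  ]
}}

```text
time: 20.2
tool_pos: [0.5682, 0.0367, 0.1215]
eef_rot: [0.0, -0.046, 0.999, 0.0]
wrist_force: [-0.8, 0.3, -3.3]
gripper_width: 0.0217
grasp_force: 45.0
```

Request:
{"fn": "drive_tool", "kwargs": {
  "deltas": [
    [0,0,0.5,0,0,0],
    [0,0,1,0,0,0],
    [0,0,1,0,0,0]
  ]
}}

```text
time: 20.5
tool_pos: [0.5682, 0.0369, 0.1214]
eef_rot: [0.0, -0.046, 0.999, 0.0]
wrist_force: [-3.5, 0.5, 5.4]
gripper_width: 0.0217
grasp_force: 45.0
```

Request:
{"fn": "drive_tool", "kwargs": {
  "deltas": [
    [0,0,0,0,0,0],
    [0,0,0,0,0,0],
    [0,0,0,0,0,0],
    [0,0,0,0,0,0],
    [0,0,-15,0,0,0],
    [0,0,-45,0,0,0],
    [0,0,-75,0,0,0],
    [0,0,-90,0,0,0],
    [0,0,-90,0,0,0]
  ],
  "hand": 58
}}

```text
time: 21.4
tool_pos: [0.5695, 0.0366, 0.2128]
eef_rot: [0.003, -0.046, 0.999, -0.0]
wrist_force: [0.2, 0.0, -0.1]
gripper_width: 0.0531
grasp_force: 0.0
```

Run:
```python
from h import *
import pickle
delta((.4445,.0768,.102),95.3)
d=cam('side');save(d,'s2.png');P=d['P']
cv2.imwrite('pics/s2c.png',cv2.resize(d['img'][130:270,200:400],None,fx=3.5,fy=3.5,interpolation=cv2.INTER_CUBIC)[:,:,::-1])
```

```text
delta [121.3  51.6 110.2] [-0.0007  0.0052 -0.0003] | j [-0.07  0.43  1.42  0.    1.28 -1.73] F [ 0.2  0.  -0.1] t 21.4
```

View pics/s2c.png

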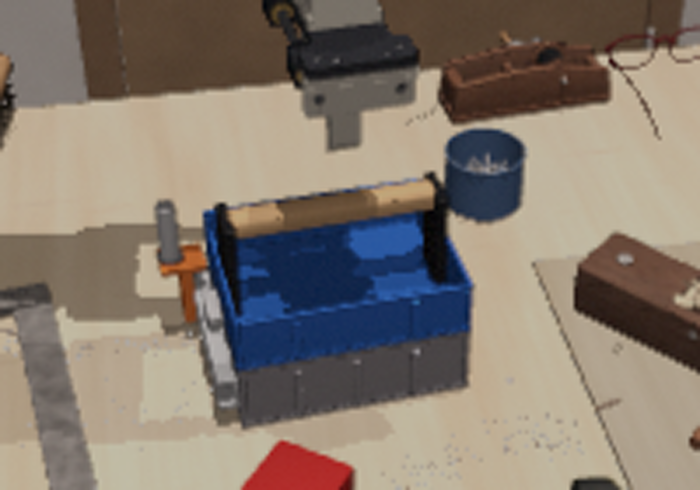

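The tray sits flush on the box with no visible gap along the seam (rows ~330-370), and the bolt is still open. Next I'll grip the post.

Request:
{"fn": "drive_tool", "kwargs": {
  "deltas": [
    [45,20,0,0,0,0],
    [90,40,5,0,0,0],
    [120,51,20,0,0,0],
    [120,51,55,0,0,0],
    [120,51,90,0,0,0],
    [120,51,109,0,0,0],
    [120,51,109,0,0,0],
    [120,51,109,0,0,0]
  ]
}}

```text
time: 22.25
tool_pos: [0.4435, 0.0764, 0.101]
eef_rot: [-0.001, -0.046, 0.999, 0.0]
wrist_force: [-0.1, -0.5, 0.5]
gripper_width: 0.0536
grasp_force: 0.0
```

Request:
{"fn": "drive_tool", "kwargs": {
  "deltas": [
    [0,0,0,0,0,0],
    [0,0,0,0,0,0],
    [0,0,0,0,0,0],
    [0,0,0,0,0,0],
    [0,0,0,0,0,0],
    [0,0,0,0,0,0]
  ],
  "hand": 0,
  "newtons": 12
}}

```text
time: 22.85
tool_pos: [0.444, 0.0764, 0.1016]
eef_rot: [0.0, -0.046, 0.999, -0.0]
wrist_force: [0.5, 0.2, 2.2]
gripper_width: 0.0156
grasp_force: 12.0
```

Request:
{"fn": "drive_tool", "kwargs": {
  "deltas": [
    [0,-7,0,0,0,0],
    [0,-14,0,0,0,0],
    [0,-21,0,0,0,0],
    [0,-28,0,0,0,0],
    [0,-35,0,0,0,0],
    [0,-41,0,0,0,0],
    [0,-46,0,0,0,0],
    [0,-49,0,0,0,0],
    [0,-51,0,0,0,0],
    [0,-51,0,0,0,0],
    [0,-51,0,0,0,0]
  ]
}}

```text
time: 23.95
tool_pos: [0.4486, 0.0263, 0.1015]
eef_rot: [0.0, -0.046, 0.999, 0.001]
wrist_force: [-1.1, 8.6, 5.4]
gripper_width: 0.0159
grasp_force: 12.0
```

Request:
{"fn": "drive_tool", "kwargs": {
  "deltas": [
    [0,-0.7,0,0,0,0],
    [0,-1,0,0,0,0],
    [0,-1,0,0,0,0]
  ]
}}

```text
time: 24.25
tool_pos: [0.4486, 0.0262, 0.1015]
eef_rot: [0.0, -0.046, 0.999, 0.002]
wrist_force: [-1.0, 15.3, 6.6]
gripper_width: 0.0159
grasp_force: 12.0
```

Request:
{"fn": "drive_tool", "kwargs": {
  "deltas": [
    [0,0,0,0,0,0],
    [0,0,0,0,0,0],
    [0,0,0,0,0,0],
    [0,0,-20,0,0,0],
    [0,0,-60,0,0,0],
    [0,0,-110,0,0,0],
    [0,0,-150,0,0,0],
    [0,0,-160,0,0,0],
    [40,0,-160,0,0,0],
    [60,0,-160,0,0,0],
    [60,0,-160,0,0,0],
    [60,0,-160,0,0,0]
  ],
  "hand": 60
}}

```text
time: 25.45
tool_pos: [0.3893, 0.0188, 0.2612]
eef_rot: [0.0, -0.046, 0.999, -0.0]
wrist_force: [-0.1, 0.5, 0.0]
gripper_width: 0.0554
grasp_force: 0.0
```

Run:
```python
from h import *
d=cam('side');cv2.imwrite('pics/s3c.png',cv2.resize(d['img'][130:330,200:420],None,fx=3,fy=3,interpolation=cv2.INTER_CUBIC)[:,:,::-1])
s=arm.observe();print(s['time'],s['tool_pos'],s['dq'])
```

```text
25.5 [0.38970643 0.01887054 0.26115103] [ 0.00526682  0.01075045 -0.0126018   0.00024405  0.00418196  0.00038305]
```

View pics/s3c.png

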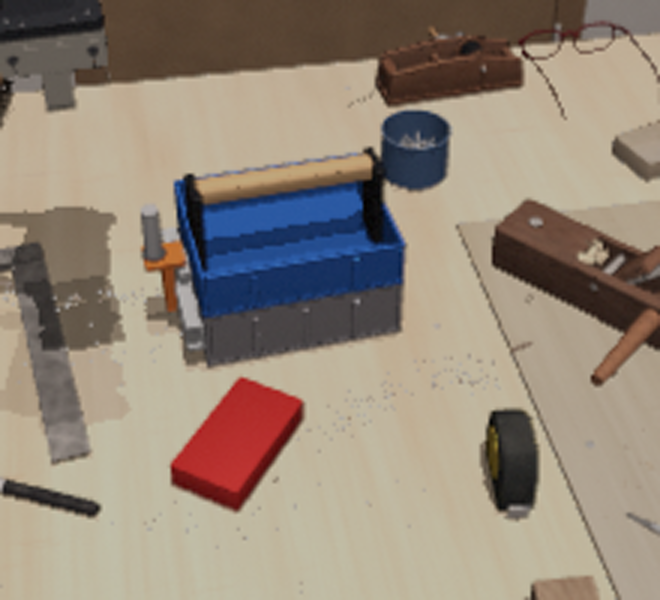

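The tray is flush on the box, the bolt is shut with its post at (150,230), the red block, tape and tin are undisturbed, and the gripper is clear. I'll hand the job in.

```bash
python3 -c "
from cell import arm
print(arm.close_job())"
```

```text
the job is handed in; nothing more can be done
None
```

The job is done and handed in at about 25.5 s: the sanding block is flat in the box, the tray's lugs are seated home, the bolt is fully shut over its ear, and the bystanders were not touched.

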